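# Load the lid pale side up and start the marking machine

### The job

Take the two-tone lid panel from the drying rack and lay it, turned so that its pale face is up, flat and fully down between the stops of the marking machine's nest, and let go of it. Then press the green start button on the control desk fully down, keep it down for a full second and let it come back up. Do not press the red stop button, do not drop the lid, and leave the small dark panel, the glue bottle, the finished box and the brush where they are.

Things in the scene. Friction and masses are not known exactly. Their poses are not given: they have to be found in the camera images.
- lid: Loose wooden lid panel, 90 (x) x 60 (y) x 14 mm (z), 60 g; origin at its centre. +z face pale, -z face dark. It starts in the rack's far groove on its +x end (x points down), dark face towards the robot, top leaning 25 degrees to the robot. Its 60 mm width overhangs the 44 mm wide rack walls and nest block by 8 mm on each side, for the fingers.
- rack: Fixed wooden drying rack, 150 (x) x 44 mm (y), crossfeet 120 mm long (y), 10 mm high at x = -55 and +72 mm; origin under its centre, z up, -x towards the robot. Grooves at x = -35 mm (small dark panel) and +35 mm (lid) lean 25 degrees towards -x; floors 32 mm above the table, 18 mm wide; walls 44 mm wide, 40 mm long along the lean.
- spare: Bystander: loose dark square panel 60 x 60 x 12 mm standing in the rack's near groove, parallel to the lid and about 70 mm nearer the robot. Origin at its centre. Leave it.
- machine: Fixed green marking machine; origin on the table under the nest's centre, z up, -x towards the robot. Base plate 20 mm high, x -90 to 160, y -80 to 80 mm. Column x 105 to 155, y -35 to 35 mm, to z 270 mm; grey head x 68 to 142, y -30 to 30, z 217 to 292 mm; lens tube radius 18 mm at x 87 mm, down to z 190 mm.
- nest (a point): Centre of the nest block's top, 50 mm above the table, axes as the machine's. Block 88 (x) x 44 mm (y), 30 mm above the base plate. The lid's 90 mm lies along x between end stops (inner faces x = -48, 48 mm), its 60 mm along y between corner posts (|x| 32 to 44, |y| 33 to 39 mm); all rise 8 mm above this point. Long sides open for fingers at |x| < 32 mm. Seated lid's centre: 7 mm above.
- desk: Fixed grey control desk, 200 mm wide (y), origin under its centre, z up. Its 120 mm long face slopes 35 degrees, low edge at -x, face centre at z 58 mm. Buttons on it at y = 45 and -45 mm, either way round. Plywood posts at x 54 to 66, |y| 84 to 100 mm carry a hood board over x 16 to 66 mm, z 185 to 197 mm: a tool pointing straight down is blocked; come square to the face.
- start_top (a point): Centre of the top of the green start button's cap (radius 16 mm), at rest 18 mm out from the desk face. Site z is the outward normal of the face (35 degrees from vertical, towards the desk's -x). Press along -z.
- start (a joint): Travel of the green start button in m: 0 up, 0.006 fully down (about 5 N).
- stop_top (a point): Centre of the top of the red stop button's cap, same size and axes, 90 mm beside the green one. Do not press.
- stop (a joint): Travel of the red stop button in m: 0 up, 0.006 fully down.
- glue: Bystander: yellow glue bottle, radius 28 mm, 150 mm high, origin under its centre.
- box: Bystander: finished wooden box, a cube of 85 mm with a turned round lid (radius 46 mm), 105 mm high in all, origin under its centre.
- brush: Bystander: brush 170 mm long lying along its x, beyond the machine.

How it is judged:
By the outcome, as a careful person would: the job done as asked, in the order asked, and still so for the second after the job is handed in, with the robot touching nothing.
It also fails if it takes over 64 s, if anything falls off the work surface, if the arm or the gripper's body presses on something with over 40 N, if the wrist force passes 120 N, or if a joint passes its speed limit or range.

### The arm

A 6-joint arm with a two-finger parallel gripper is mounted at the origin on the work surface. World frame = base frame: x ahead of the robot, y to its left, z up, the work surface at z = 0. Lengths are in mm, angles in rad, forces in N, time in s.
With the tool pointing down it reaches from about 275 to 975 mm from the base axis. Payload 8.4 kg.
Tool frame: the origin (TCP) lies between the finger pads, 19 mm behind the fingertips; this is the grasp point; z points along the fingers, x is the direction in which the jaws open and shut, and the axes are right-handed (so a half turn about z gives the same grasp; the last joint's range is limited). The gripper opens to 92 mm and grips with 3 to 60 N. Pads are 20 mm wide; open, the fingers measure 128 mm over their backs; the gripper's body (75 mm by 189 mm) begins 69 mm behind the grasp point.
Start: joints at [-1.118, 0.353, 1.633, -0, 1.155, -0.002], TCP at [274.551, -561.471, 233.283] pointing down, gripper open.
Joint ranges: [-2.63, 2.63], [-0.92, 2.1], [0.06, 2.66], [-1.3, 4.44], [0, 2.69], [-3.02, 3.02]. Speed limits (rad/s): [2.22, 2.22, 2.79, 3.14, 3.14, 3.14].

### API

Orientations are given as a unit quaternion [w, x, y, z].
In Python, from cell import r gives the robot as it stands.
- The arm moves only by the tool play_rows, never from a script. Its argument "targets" is a list of rows, each a list of 5 numbers: the finger opening in m, from 0 to 0.0919, then the shift along the tool's x, y, z in m, then the turn about the tool's z in degrees. A call has 1 to 12 rows; each row shifts and turns the commanded pose from where the row before left it, along the tool's axes as they then stand; what a row does not reach is not made up. A row lasts 1/10 s, in which the tool goes at most 50 mm and 8.59 degrees, less where a joint would pass 70% of its speed; a pose out of reach is approached as far as the arm can. A call is refused whole if a number of a shift passes 0.05 or a number of a turn 8.59, either way. A call with a gripper value outside its range is refused whole. The fingers move at their own pace and stop on an object; "newtons" is the grip in N (left out, the last holds). Time passes only in rows, so rows that do not move let the fingers close. It gives the time, the measured TCP pose, the force and the opening at its end, in the units of the state.
- r.read_state(): the state, without advancing time (a new reading comes with each control period).
- r.capture(name): name is "scene" or "top" or "wrist"; returns the picture (400x640x3 uint8, red, green, blue); there is no depth.
- r.camera_model(name): a dict with "vertical_fov" (degrees; the focal length in pixels is half the picture's height over the tangent of half this angle, whatever the lens; pixels are square), "cx", "cy" (the principal point, pixels), "k1" (the pictures are not rectified: a ray, as slopes to the right and down, at radius r is drawn at 1 + k1 r^2 times it, then the intrinsics apply), "pose" (4x4, takes a point from camera to world coordinates); the wrist camera has in their place "T_tool_cam" (4x4, takes a point from camera to tool coordinates, whose origin is the TCP and whose axes are the tool frame's). Camera axes: x right, y up, looking along -z (the intrinsics and any distortion apply to the point x, -y, -z); pixel columns grow to the right and rows downward; lengths in mm; the calibration is good to about 2 mm. A picture is of the moment at which its call begins: read the wrist's pose just before it. camera_model takes no time and is no camera call.
- r.sign_off(): hands the job in, once; it reports no verdict.
The state is a dict: "t": time; "joint_positions": joint angles; "joint_velocities": joint speeds; "effort": joint torques, N m; "ee_pos": TCP position; "eef_rot": TCP orientation; "ft_force": force on the tool from outside, world axes, zero at the start; "ft_torque": the same for the moment, N m; "width": opening from 0.0 (shut) to 1.0 (fully open).
Only numpy, scipy, OpenCV 4.12 (cv2) and the standard library are available. Lean on these libraries where they do the work, as an engineer would, in place of code of your own. Each camera call takes 0.05 s, during which the arm holds its last target. There are 200 camera calls.

## Working session

There is one attempt and no reset: what is moved stays moved. The work goes in short steps, Python scripts to look and compute and a tool call to move; the robot and the scene stay as the last step left them, time stands still between calls to the robot, and variables do not carry over. Pictures are saved under pics/ and viewed, on a budget of 10 in all, crops included, one or two more only if the job needs it, and the job is handed in when it is done.

Besides the shell and the picture viewer there is one more tool, called after ">>>" by a JSON object that holds its "name" and its "arguments". play_rows: Moves the arm, as the interface text tells. Its arguments: {"type":"object","properties":{"targets":{"type":"array"},"newtons":{"type":"number"}},"required":["targets"]}

```bash
ls; mkdir -p pics; python3 - <<'E'
from cell import r
import cv2,json,numpy as np
np.set_printoptions(precision=4,suppress=True)
a=r.capture("scene");b=r.capture("top")
cv2.imwrite("pics/scene.png",a[...,::-1]);cv2.imwrite("pics/top.png",b[...,::-1])
for n in("scene","top","wrist"):print(n,r.camera_model(n))
print(r.read_state())
E
```

```text
pics
scene {'vertical_fov': 42.49695515407978, 'cx': 321.1691765679547, 'cy': 199.06975057234777, 'k1': -0.1605335191373075, 'pose': array([[  -0.6456,   -0.658 ,    0.3876, 1212.9205],
       [   0.7636,   -0.5546,    0.3305,  512.7422],
       [  -0.0025,    0.5094,    0.8605, 1403.5646],
       [   0.    ,    0.    ,    0.    ,    1.    ]])}
top {'vertical_fov': 42.33093556591713, 'cx': 314.40814306698485, 'cy': 190.21498259762032, 'k1': -0.04202648949405761, 'pose': array([[  -0.0045,    0.9888,   -0.1492,  421.0217],
       [  -0.9999,   -0.0058,   -0.0086,   20.1726],
       [  -0.0094,    0.1491,    0.9888, 1336.7961],
       [   0.    ,    0.    ,    0.    ,    1.    ]])}
wrist {'vertical_fov': 60.484565366993216, 'cx': 320.7795827893151, 'cy': 198.49461031206684, 'k1': -0.00014379726970811303, 'T_tool_cam': array([[   1.    ,   -0.0001,    0.0007,    0.7874],
       [   0.0001,   -0.9683,   -0.2498,  -69.7315],
       [   0.0007,    0.2498,   -0.9683, -151.7048],
       [   0.    ,    0.    ,    0.    ,    1.    ]])}
{'t': 0.1, 'joint_positions': array([-1.1184,  0.3536,  1.6341, -0.    ,  1.1552, -0.0024]), 'joint_velocities': array([-0.0006, -0.001 , -0.0025,  0.0003, -0.0012, -0.0007]), 'effort': array([ -0.0004, -59.4906, -33.493 ,   0.07  ,   0.0183,  -0.    ]), 'ee_pos': array([ 274.3412, -561.0823,  232.6373]), 'eef_rot': array([-0.0003,  0.8483, -0.5295, -0.0005]), 'ft_force': array([-0.3217,  1.1199, -0.6203]), 'ft_torque': array([ 0.0441,  0.0082, -0.0136]), 'width': 1.0011049365570506}
```

View pics/scene.png

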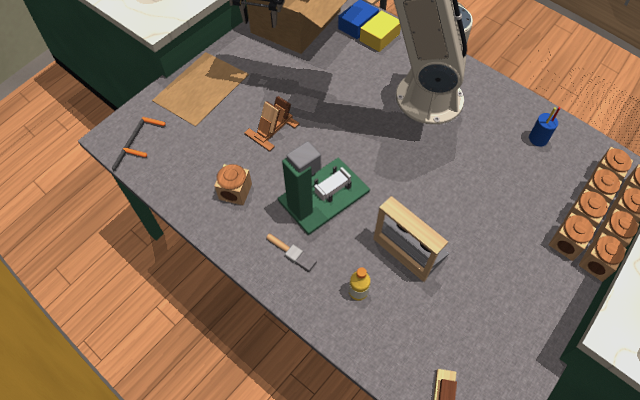

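View pics/top.png

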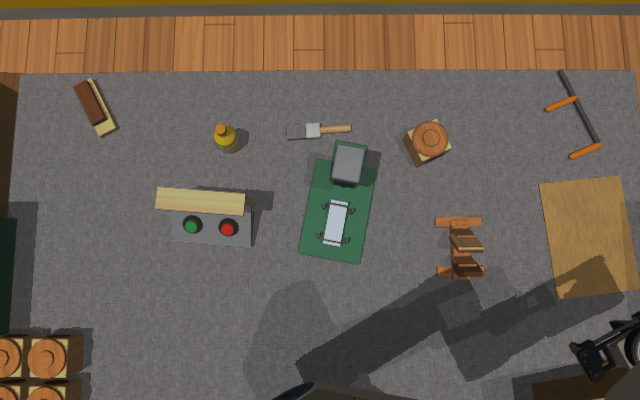

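The top view shows the rack at about (460,245), the nest (336,222), the green button (191,226), the red button (228,229), the machine head (348,163), the box (430,140), the bottle (225,138) and the brush (320,130). World +x is up in the image and +y is left. The scene view agrees.

```bash
cat > h.py <<'E'
import numpy as np, cv2
from cell import r
from scipy.spatial.transform import Rotation as Rn
np.set_printoptions(precision=3,suppress=True)
def R(st): q=st['eef_rot']; return Rn.from_quat([q[1],q[2],q[3],q[0]]).as_matrix()
def model(n,st=None):
    m=r.camera_model(n); f=200/np.tan(np.radians(m['vertical_fov']/2))
    if n=='wrist':
        T=np.eye(4);T[:3,:3]=R(st);T[:3,3]=st['ee_pos'];P=T@m['T_tool_cam']
    else:P=m['pose']
    return f,m['cx'],m['cy'],m['k1'],P
def ray(M,uv):
    f,cx,cy,k,P=M; uv=np.atleast_2d(np.array(uv,float))
    d=(uv-[cx,cy])/f; s=d.copy()
    for _ in range(20): s=d/(1+k*(s**2).sum(1,keepdims=True))
    return P[:3,3],np.c_[s[:,0],-s[:,1],-np.ones(len(s))]@P[:3,:3].T
def onz(M,uv,z):
    o,d=ray(M,uv); return o+d*((z-o[2])/d[:,2])[:,None]
def proj(M,p):
    f,cx,cy,k,P=M; p=(np.atleast_2d(p)-P[:3,3])@P[:3,:3]
    s=np.c_[p[:,0],-p[:,1]]/-p[:,2:]; return s*(1+k*(s**2).sum(1,keepdims=True))*f+[cx,cy]
def tri(rays):
    A=0;b=0
    for o,d in rays:
        d=d.ravel()/np.linalg.norm(d);Q=np.eye(3)-np.outer(d,d);A=A+Q;b=b+Q@o
    return np.linalg.solve(A,b)
def blobs(img,lo,hi,amin=30):
    hsv=cv2.cvtColor(img,cv2.COLOR_RGB2HSV);m=cv2.inRange(hsv,np.array(lo),np.array(hi))
    c,_=cv2.findContours(m,cv2.RETR_EXTERNAL,cv2.CHAIN_APPROX_NONE)
    return sorted([x for x in c if cv2.contourArea(x)>=amin],key=cv2.contourArea,reverse=True)
def cen(c): m=cv2.moments(c);return np.array([m['m10'],m['m01']])/m['m00']
E
python3 - <<'E'
from h import *
for n in("top","scene"):
    im=cv2.imread(f"pics/{n}.png")[...,::-1].copy();M=model(n)
    for nm,lo,hi,z in(("green btn",(50,150,60),(75,255,255),72),("red",(0,190,100),(4,255,255),72),("plate",(60,80,30),(85,255,150),20),("white",(0,0,190),(179,40,255),50),("rackwood",(5,100,60),(14,220,255),10)):
        for c in blobs(im,lo,hi,25)[:7]:
            u=cen(c)
            if u[1]<75 and n=="top" : continue
            rc=cv2.minAreaRect(onz(M,c.reshape(-1,2),z)[:,:2].astype(np.float32))
            print(n,nm,u,cv2.contourArea(c),onz(M,u,z)[0,:2],"rect",np.round(rc[0]),np.round(rc[1]),round(rc[2],1))
a=cv2.imread("pics/top.png")[195:295,410:510];b=cv2.imread("pics/scene.png")[85:160,230:330]
f=lambda x,s:cv2.resize(x,None,fx=s,fy=s,interpolation=cv2.INTER_CUBIC)
cv2.imwrite("pics/rack.png",np.hstack([f(a,4),cv2.resize(b,(400,400),interpolation=cv2.INTER_CUBIC)]))
E
```

```text
top green btn [190.43  226.586] 64.0 [523.095 336.883] rect [523. 337.] [23. 22.] 89.8
top red [226.546 229.314] 87.0 [516.029 247.413] rect [517. 247.] [27. 25.] 89.8
top plate [336.124 215.315] 5131.5 [554.429 -23.628] rect [595. -32.] [158. 305.] 78.7
top plate [  5.802 268.501] 1247.5 [420.427 827.677] rect [409. 822.] [294.  41.] 4.5
top plate [190.662 226.201] 108.5 [528.277 349.334] rect [529. 349.] [33. 30.] 64.6
top white [334.856 222.517] 495.0 [533.359 -19.275] rect [533. -19.] [40. 84.] 78.8
top rackwood [ 46.186 358.471] 1126.5 [195.186 711.552] rect [197. 711.] [97. 96.] 48.7
top rackwood [429.578 138.833] 959.5 [ 756.519 -272.747] rect [ 756. -274.] [97. 95.] 54.9
top rackwood [  8.289 357.192] 607.0 [197.084 810.868] rect [198. 806.] [97. 53.] 4.0
top rackwood [458.984 224.858] 604.5 [ 528.845 -339.988] rect [ 524. -338.] [ 54. 120.] 1.0
top rackwood [ 88.388 101.889] 583.5 [866.382 641.89 ] rect [868. 640.] [123.  44.] 28.4
top rackwood [462.046 256.652] 337.5 [ 447.535 -344.264] rect [ 449. -350.] [84. 57.] 73.3
scene plate [119.207  46.083] 9783.0 [  567.292 -1097.
[... 711 characters left out ...]
7 107.422] rect [-29. 103.] [100.  17.] 34.1
scene rackwood [132.467 270.354] 53416.0 [1136.978 -293.47 ] rect [1137. -435.] [1755.  587.] 82.4
scene rackwood [560.047  63.294] 14674.0 [-502.804  297.753] rect [-543.  256.] [517. 947.] 0.1
scene rackwood [591.058 203.678] 3157.0 [ 26.913 667.139] rect [ -3. 670.] [521. 104.] 0.1
scene rackwood [615.1   230.907] 2972.5 [ 66.405 777.736] rect [ 10. 784.] [494. 111.] 0.1
scene rackwood [271.568 122.443] 1079.0 [ 460.048 -353.906] rect [ 455. -357.] [200. 158.] 0.6
scene rackwood [233.002 183.69 ] 996.0 [ 724.359 -276.937] rect [ 722. -282.] [137. 121.] 25.2
scene rackwood [446.434 389.485] 313.0 [819.446 611.009] rect [821. 611.] [56. 50.] 29.0
```

View pics/rack.png

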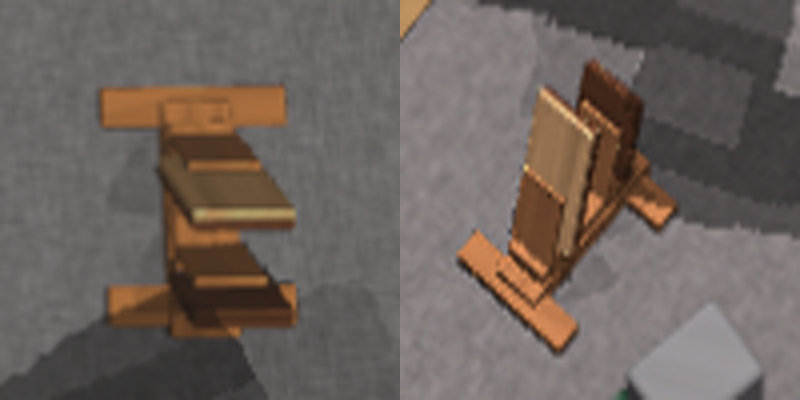

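>>> {"name": "play_rows", "arguments": {"targets": [[0.0919,0,0,-0.05,0],[0.0919,0,0,-0.05,0],[0.0919,0,0,-0.05,0],[0.0919,0.05,0,-0.03,0],[0.0919,0.05,0,0,0],[0.0919,0.05,0,0,0],[0.0919,0.05,0,0,0],[0.0919,0.05,0,0,0],[0.0919,0.05,0,0,0],[0.0919,0.05,0,0,0]]}}

```text
t: 1.1
ee_pos: [411.9, -842.3, 409.8]
eef_rot: [-0.001, 0.848, -0.53, -0.001]
ft_force: [-0.1, -1.2, 0.3]
width: 0.998
```

The crop shows the pale lid in the far groove, its pale face away from the robot and up, and the dark spare in the near groove. The rack's yaw is about 0. Next I test how the arm behaves at its reach limit, because the rows only turn about tool z.

>>> {"name": "play_rows", "arguments": {"targets": [[0.0919,0.05,0,0,0],[0.0919,0.05,0,0,0],[0.0919,0.05,0,0,0],[0.0919,0.05,0,0,0],[0.0919,0.05,0,0,0],[0.0919,0.05,0,0,0]]}}

```text
t: 1.7
ee_pos: [459.4, -939.7, 352.3]
eef_rot: [0.047, 0.845, -0.527, 0.075]
ft_force: [-0.4, 0.6, -0.0]
width: 1.0
```

>>> {"name": "play_rows", "arguments": {"targets": [[0.0919,-0.05,0,-0.0,0],[0.0919,-0.05,0,0,0],[0.0919,0,0,0,0]]}}

```text
t: 2.0
ee_pos: [439.6, -899.0, 342.7]
eef_rot: [0.043, 0.846, -0.528, 0.069]
ft_force: [-0.6, -0.0, -0.6]
width: 1.0
```

```bash
python3 - <<'E'
from h import *
s=r.read_state();print(s['joint_positions'],R(s))
E
```

```text
[-1.118  0.911  0.469  0.     1.598 -0.002] [[ 0.433 -0.898  0.072]
 [-0.886 -0.439 -0.146]
 [ 0.163  0.    -0.987]]
```

Findings: beyond reach the tool tilts outward, and the tilt stays in the commanded pose. So tilting is possible through the reach limits. Next I check whether the inner limit tilts it the other way.

>>> {"name": "play_rows", "arguments": {"targets": [[0.0919,-0.05,0,-0.008,0],[0.0919,-0.05,0,-0.008,0],[0.0919,-0.05,0,-0.008,0],[0.0919,-0.05,0,-0.008,0],[0.0919,-0.05,0,-0.008,0],[0.0919,-0.05,0,-0.008,0],[0.0919,-0.05,0,-0.008,0],[0.0919,-0.05,0,-0.008,0],[0.0919,-0.05,0,-0.008,0],[0.0919,-0.05,0,-0.008,0],[0.0919,-0.05,0,-0.008,0]]}}

```text
t: 3.1
ee_pos: [207.6, -424.5, 341.6]
eef_rot: [0.048, 0.845, -0.527, 0.076]
ft_force: [-0.7, 0.8, 1.0]
width: 1.003
```

```bash
python3 - <<'E'
from h import *
s=r.read_state();print(s['joint_positions'],s['ee_pos'],R(s)[:,2])
E
```

```text
[-1.12  -0.091  1.92   0.001  1.132 -0.004] [ 207.551 -424.533  341.606] [ 0.079 -0.161 -0.984]
```

>>> {"name": "play_rows", "arguments": {"targets": [[0.0919,-0.05,0,-0.008,0],[0.0919,-0.05,0,-0.008,0],[0.0919,-0.05,0,-0.008,0],[0.0919,-0.05,0,-0.008,0],[0.0919,-0.05,0,-0.008,0],[0.0919,-0.05,0,-0.008,0]]}}

```text
t: 3.7
ee_pos: [75.6, -154.6, 336.2]
eef_rot: [0.048, 0.845, -0.527, 0.076]
ft_force: [1.2, -0.2, 1.6]
width: 0.996
```

```bash
python3 - <<'E'
from h import *
s=r.read_state();print(s['joint_positions'],s['ee_pos'],R(s)[:,2])
E
```

```text
[-1.13  -0.745  2.279  0.002  1.428 -0.014] [  75.573 -154.579  336.17 ] [ 0.079 -0.161 -0.984]
```

```bash
cat > kin.py <<'E'
from h import *
D=[(.3536,1.6341,1.1552,np.hypot(274.34,561.08),232.64),(.911,.469,1.598,np.hypot(439.6,899),342.7),(-.091,1.92,1.132,np.hypot(207.55,424.53),341.6),(-.745,2.279,1.428,np.hypot(75.57,154.58),336.17)]
A=[];b=[]
for q2,q3,q5,rr,z in D:
    s,c=np.sin,np.cos;B=q2+q3;C=B+q5
    A+=[[1,0,s(q2),s(B),c(B),s(C),c(C)],[0,1,c(q2),c(B),-s(B),c(C),-s(C)]];b+=[rr,z]
p,res,rk,_=np.linalg.lstsq(np.array(A)[:,:6],b,rcond=None)
if __name__=="__main__":print(p,res,rk,np.array(A)[:,:6]@p-b)
E
python3 kin.py
```

```text
[ -0.138 293.238 567.81  494.786  58.958 339.134] [0.046] 6 [ 0.012 -0.117 -0.005 -0.082 -0.045  0.136  0.038  0.063]
```

The planar model fits to 0.1 mm, so I can predict the configurations. I'll raise the tool for self-clearance, then push past the inner limit to see whether it removes the tilt.

>>> {"name": "play_rows", "arguments": {"targets": [[0.0919,0,0,-0.05,0],[0.0919,0,0,-0.05,0],[0.0919,0,0,-0.05,0],[0.0919,-0.05,0,-0.008,0],[0.0919,-0.05,0,-0.008,0],[0.0919,-0.05,0,-0.008,0],[0.0919,-0.05,0,-0.008,0]]}}

```text
t: 4.4
ee_pos: [29.6, -44.1, 490.7]
eef_rot: [0.032, 0.846, -0.529, 0.061]
ft_force: [-0.2, 1.0, 0.2]
width: 1.001
```

```bash
cat > st.py <<'E'
from h import *
s=r.read_state();X=R(s);print(s['t'],'q',s['joint_positions'],'p',s['ee_pos'],'z',X[:,2],'x',X[:,0],'f',s['ft_force'],'w',s['width'])
E
python3 st.py
```

```text
4.4 q [-0.749 -0.923  1.982 -0.043  1.95   0.35 ] p [ 29.569 -44.117 490.677] z [ 0.07 -0.12 -0.99] x [ 0.433 -0.891  0.138] f [-0.164  1.004  0.171] w 1.0013766545329759
```

>>> {"name": "play_rows", "arguments": {"targets": [[0.0919,-0.05,0,-0.007,0],[0.0919,-0.05,0,-0.005,0],[0.0919,-0.05,0,-0.003,0]]}}

```text
t: 4.7
ee_pos: [35.8, -25.3, 488.9]
eef_rot: [0.01, 0.848, -0.528, 0.049]
ft_force: [-0.1, -0.2, -0.2]
width: 1.002
```

```bash
python3 st.py
```

```text
4.7 q [-0.28  -0.914  1.982 -0.051  1.985  0.812] p [ 35.778 -25.268 488.878] z [ 0.072 -0.069 -0.995] x [ 0.438 -0.894  0.094] f [-0.07  -0.248 -0.249] w 1.0019796840687445
```

Both limits tilt the tool, and the outer one is faster. I'll cancel the leftover tilt of (0.07,-0.07) at a high outer limit near azimuth 115°, circling the base axis to get there.

>>> {"name": "play_rows", "arguments": {"targets": [[0.0919,0.0219,-0.0448,0.0036,0],[0.0919,0.0219,-0.0448,0.0036,0],[0.0919,0.0219,-0.0448,0.0036,0],[0.0919,0.0219,-0.0448,0.0036,0],[0.0919,0.005,-0.002,-0.0497,0],[0.0919,0.005,-0.002,-0.0497,0],[0.0919,0.005,-0.002,-0.0497,0],[0.0919,0.005,-0.002,-0.0497,0],[0.0919,0.005,-0.002,-0.0497,0],[0.0919,-0.0447,-0.0222,-0.0035,0],[0.0919,-0.0447,-0.0222,-0.0035,0],[0.0919,-0.0447,-0.0222,-0.0035,0]]}}

```text
t: 5.9
ee_pos: [225.9, 72.8, 738.9]
eef_rot: [0.009, 0.847, -0.529, 0.047]
ft_force: [1.0, -0.5, -0.2]
width: 0.998
```

>>> {"name": "play_rows", "arguments": {"targets": [[0.0919,-0.0447,-0.0222,-0.0035,0],[0.0919,-0.0447,-0.0222,-0.0035,0],[0.0919,-0.0447,-0.0222,-0.0035,0],[0.0919,-0.0447,-0.0222,-0.0035,0],[0.0919,-0.0495,0.003,-0.005,0],[0.0919,-0.0495,0.003,-0.005,0],[0.0919,-0.0495,0.003,-0.005,0],[0.0919,-0.0495,0.003,-0.005,0],[0.0919,-0.0495,0.003,-0.005,0]]}}

```text
t: 6.8
ee_pos: [101.7, 482.8, 741.0]
eef_rot: [0.01, 0.848, -0.528, 0.046]
ft_force: [0.9, 0.1, 0.4]
width: 1.001
```

```bash
python3 st.py
```

```text
6.8 q [ 1.413  0.115  0.876 -0.095  2.202  2.473] p [101.702 482.79  740.964] z [ 0.067 -0.065 -0.996] x [ 0.438 -0.894  0.088] f [0.902 0.11  0.378] w 1.0013856129057142
```

>>> {"name": "play_rows", "arguments": {"targets": [[0.0919,-0.0459,0.019,-0.0046,0],[0.0919,-0.0459,0.019,-0.0046,0],[0.0919,-0.0459,0.019,-0.0046,0],[0.0919,-0.0459,0.019,-0.0046,0],[0.0919,-0.0459,0.019,-0.0046,0],[0.0919,-0.0481,-0.0127,-0.0039,0],[0.0919,-0.0481,-0.0127,-0.0039,0],[0.0919,-0.0481,-0.0127,-0.0039,0],[0.0919,-0.0481,-0.0127,-0.0039,0],[0.0919,-0.0481,-0.0127,-0.0039,0]]}}

```text
t: 7.8
ee_pos: [-116.2, 787.6, 657.7]
eef_rot: [-0.021, 0.849, -0.527, 0.022]
ft_force: [-0.3, -0.4, 0.5]
width: 0.997
```

```bash
python3 st.py
```

```text
7.8 q [ 1.741  0.764  0.058 -0.082  2.315  2.797] p [-116.182  787.604  657.741] z [ 0.059  0.013 -0.998] x [ 0.443 -0.896  0.014] f [-0.254 -0.398  0.531] w 0.9969881276276995
```

>>> {"name": "play_rows", "arguments": {"targets": [[0.0919,0.048,0.001,0.0102,0],[0.0919,0.048,0.001,0.0102,0],[0.0919,0.048,0.001,0.0102,0],[0.0919,0.048,0.001,0.0102,0],[0.0919,0.048,0.001,0.0102,0],[0.0919,0.048,0.001,0.0102,0],[0.0919,0.048,0.001,0.0102,0],[0.0919,0.048,0.001,0.0102,0],[0.0919,0.048,0.001,0.0102,0],[0.0919,0.048,0.001,0.0102,0],[0.0919,0.048,0.001,0.0102,0],[0.0919,0.048,0.001,0.0102,0]]}}

```text
t: 9.0
ee_pos: [115.9, 314.5, 561.9]
eef_rot: [-0.023, 0.849, -0.527, 0.021]
ft_force: [0.8, 0.1, 0.7]
width: 1.001
```

>>> {"name": "play_rows", "arguments": {"targets": [[0.0919,0.048,0.001,0.0102,0],[0.0919,0.048,0.001,0.0102,0],[0.0919,0.048,0.001,0.0102,0],[0.0919,0.048,0.001,0.0102,0],[0.0919,0.048,0.001,0.0102,0],[0.0919,0.048,0.001,0.0102,0],[0.0919,0.048,0.001,0.0102,0],[0.0919,0.048,0.001,0.0102,8.5],[0.0919,0,0,0,8.5],[0.0919,0,0,0,8.5],[0.0919,0,0,0,0]]}}

```text
t: 10.1
ee_pos: [261.5, 26.0, 497.7]
eef_rot: [-0.026, 0.721, -0.693, 0.016]
ft_force: [-0.5, 0.7, -0.2]
width: 0.999
```

```bash
python3 st.py
```

```text
10.1 q [ 0.08  -0.465  1.846  0.01   1.699  1.613] p [261.524  26.021 497.66 ] z [ 0.06   0.015 -0.998] x [ 0.04  -0.999 -0.013] f [-0.471  0.676 -0.229] w 0.9994031696040174
```

>>> {"name": "play_rows", "arguments": {"targets": [[0.0919,0.0095,-0.0454,0.016,0],[0.0919,0.0095,-0.0454,0.016,0],[0.0919,0.0095,-0.0454,0.016,0],[0.0919,0.0095,-0.0454,0.016,0],[0.0919,0.0095,-0.0454,0.016,0],[0.0919,0.0095,-0.0454,0.016,0],[0.0919,0,0,0,0],[0.0919,0,0,0,0]]}}

```text
t: 10.9
ee_pos: [541.3, -16.5, 414.9]
eef_rot: [-0.025, 0.724, -0.689, 0.015]
ft_force: [0.4, -0.0, -0.3]
width: 1.001
```

```bash
cat > snap.py <<'E'
import sys,pickle
from h import *
s=r.read_state();im=r.capture("wrist");n=sys.argv[1]
cv2.imwrite(f"pics/{n}.png",im[...,::-1]);pickle.dump({k:s[k] for k in('ee_pos','eef_rot')},open(f"{n}.pkl","wb"));print(s['ee_pos'],s['joint_positions'],R(s)[:,2])
E
python3 snap.py nest1
```

```text
[541.336 -16.495 414.855] [-0.044  0.064  1.604  0.018  1.419  1.476] [ 0.056  0.015 -0.998]
```

>>> {"name": "play_rows", "arguments": {"targets": [[0.0919,0.0466,0.004,0.0089,0],[0.0919,0.0466,0.004,0.0089,0],[0.0919,0.0466,0.004,0.0089,0],[0.0919,0.0466,0.004,0.0089,0],[0.0919,0.0466,0.004,0.0089,0],[0.0919,0.0466,0.004,0.0089,0],[0.0919,0.0466,0.004,0.0089,0],[0.0919,0,0,0,0],[0.0919,0,0,0,0]]}}

```text
t: 11.85
ee_pos: [530.0, -343.4, 348.9]
eef_rot: [-0.026, 0.722, -0.691, 0.016]
ft_force: [0.1, 1.0, 0.1]
width: 1.0
```

```bash
python3 snap.py rack1; python3 - <<'E'
import cv2,numpy as np
a=cv2.imread("pics/nest1.png");b=cv2.imread("pics/rack1.png")
cv2.imwrite("pics/two.png",np.hstack([a[:,120:520],b[:,120:520]]))
E
```

```text
[ 529.978 -343.367  348.888] [-0.602  0.257  1.512  0.047  1.332  0.915] [ 0.059  0.014 -0.998]
```

View pics/two.png

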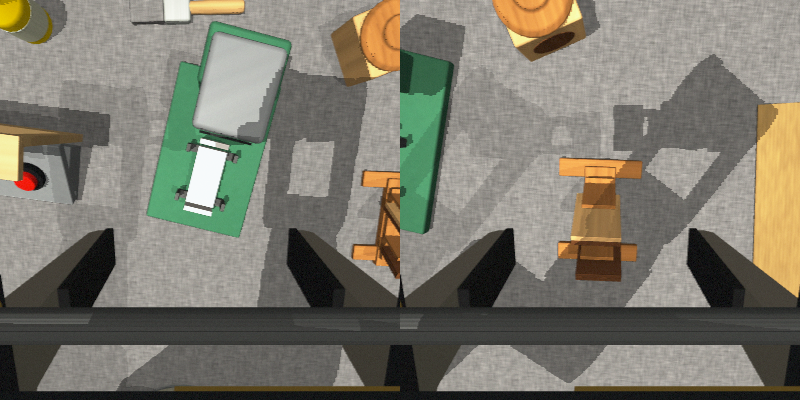

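nest1 (left) shows the nest block at about (205,177) in the crop. rack1 (right) shows the far crossfoot at x 558–641, y 158–178, and the pale lid at x 572–622, y 195–243 with its bright top edge at about y 240.

```bash
python3 - <<'E'
from h import *
import pickle
def ld(n): return cv2.imread(f"pics/{n}.png")[...,::-1].copy(),model("wrist",pickle.load(open(n+".pkl","rb")))
im,M=ld("rack1")
for c in blobs(im,(5,100,60),(16,255,255),100)[:8]:
    u=cen(c)
    if 260<u[0]<380 and u[1]<300:
        P=onz(M,c.reshape(-1,2),10);rc=cv2.minAreaRect(P[:,:2].astype(np.float32));print("wood",u,cv2.contourArea(c),rc)
for nm,lo,hi in(("edge",(15,40,190),(35,200,255)),("face",(12,60,110),(28,150,190))):
  for c in blobs(im,lo,hi,15)[:8]:
    u=cen(c);x,y,w,h=cv2.boundingRect(c)
    if 270<u[0]<370 and 170<u[1]<300:
        rc=cv2.minAreaRect(onz(M,c.reshape(-1,2),113.6)[:,:2].astype(np.float32));print(nm,u,(x,y,w,h),cv2.contourArea(c),rc)
g=im[150:200,270:370]
# far foot rows: strip edges
hsv=cv2.cvtColor(im,cv2.COLOR_RGB2HSV);print("col320 rows150-250",[tuple(int(v) for v in hsv[y,316]) for y in range(152,290,4)])
im,M=ld("nest1")
for nm,lo,hi,z,a in(("white",(0,0,200),(179,40,255),50,300),("plate",(60,80,30),(85,255,200),20,2000)):
  for c in blobs(im,lo,hi,a)[:3]:
    rc=cv2.minAreaRect(onz(M,c.reshape(-1,2),z)[:,:2].astype(np.float32));print(nm,cen(c),rc,cv2.boxPoints(rc).tolist())
E
```

```text
wood [319.436 178.393] 2417.5 ((511.4681396484375, -338.7488708496094), (81.85062408447266, 118.9669418334961), 0.5649275779724121)
wood [317.401 257.902] 2251.0 ((402.72857666015625, -339.284912109375), (119.1240234375, 74.06888580322266), 89.0455322265625)
edge [317.265 180.138] (305, 178, 29, 5) 83.5 ((536.011474609375, -338.8593444824219), (4.6362385749816895, 32.171600341796875), 2.6428494453430176)
edge [281.833 246.674] (279, 243, 9, 13) 46.0 ((450.76287841796875, -299.4250183105469), (15.273506164550781, 9.56494426727295), 1.2102155685424805)
face [316.111 221.273] (290, 182, 52, 61) 1480.0 ((495.85107421875, -340.8560485839844), (60.39519119262695, 69.50330352783203), 83.76558685302734)
col320 rows150-250 [(20, 15, 155), (21, 16, 160), (15, 170, 238), (15, 170, 239), (15, 171, 237), (15, 169, 234), (14, 169, 119), (17, 166, 247), (15, 174, 132), (14, 177, 128), (14, 169, 130), (14, 169, 125), (14, 172, 126), (15, 173, 90), (16, 150, 134), (16, 134, 152), (17, 135, 151), (18, 134, 152), (17, 137, 154), (17, 133, 151), (17, 133, 153), (18, 144, 149), (17, 139, 187), (11, 163, 
[... 619 characters left out ...]
8808594], [658.4635009765625, -77.20381164550781], [684.3475341796875, -36.100982666015625], [620.2120361328125, 4.28765869140625]]
white [296.179   9.646] ((765.351318359375, 33.04108810424805), (25.67071533203125, 33.49861145019531), 2.5542702674865723) [[751.7822265625, 49.20173263549805], [753.275146484375, 15.736408233642578], [778.92041015625, 16.880443572998047], [777.427490234375, 50.345767974853516]]
plate [324.711 158.599] ((600.1978149414062, -33.27015686035156), (158.2616424560547, 314.6916809082031), 78.87461853027344) [[430.54010009765625, -80.55296325683594], [739.31787109375, -141.2748260498047], [769.8555297851562, 14.012649536132812], [461.0777587890625, 74.73451232910156]]
```

```bash
python3 - <<'E'
from h import *
import pickle
im=cv2.imread("pics/rack1.png")[...,::-1].copy();M=model("wrist",pickle.load(open("rack1.pkl","rb")));S=model("scene")
hsv=cv2.cvtColor(im,cv2.COLOR_RGB2HSV)
for c in(298,316,334):print(c,[(y,int(hsv[y,c,0]),int(hsv[y,c,2])) for y in range(234,248)])
for c in(285,350):print('foot',c,[(y,int(hsv[y,c,1])) for y in range(154,182)])
for y in(230,238,241):print('row',y,[(x,int(hsv[y,x,1])) for x in list(range(286,296))+list(range(337,348))])
for w,s in(((291,238.5),(265.8,101.5+0)),((342.5,238.5),(278,109.8))):
    pass
print(tri([ray(M,(291,238.5)),ray(S,(278,109.8))]),tri([ray(M,(342.5,238.5)),ray(S,(265.8,101.5))]))
for z,v in((110.6,242.5),(116.5,238.5)):print(z,onz(M,(316,v),z))
# scene lid zoom check
E
```

```text
298 [(234, 17, 161), (235, 16, 160), (236, 17, 220), (237, 20, 248), (238, 20, 245), (239, 20, 245), (240, 17, 222), (241, 12, 135), (242, 12, 83), (243, 11, 82), (244, 10, 91), (245, 14, 91), (246, 13, 98), (247, 14, 86)]
316 [(234, 17, 151), (235, 17, 152), (236, 18, 149), (237, 16, 214), (238, 17, 198), (239, 17, 190), (240, 17, 187), (241, 15, 118), (242, 12, 87), (243, 13, 87), (244, 11, 89), (245, 14, 90), (246, 15, 102), (247, 14, 104)]
334 [(234, 16, 148), (235, 16, 149), (236, 18, 142), (237, 16, 141), (238, 17, 205), (239, 17, 192), (240, 17, 181), (241, 17, 176), (242, 13, 85), (243, 13, 86), (244, 12, 82), (245, 12, 76), (246, 14, 65), (247, 14, 60)]
foot 285 [(154, 14), (155, 12), (156, 10), (157, 43), (158, 177), (159, 170), (160, 168), (161, 164), (162, 164), (163, 165), (164, 167), (165, 164), (166, 165), (167, 170), (168, 161), (169, 171), (170, 172), (171, 168), (172, 168), (173, 169), (174, 168), (175, 176), (176, 14), (177, 19), (178, 14), (179, 16), (180, 13), (181, 17)]
foot 350 [(154, 13), (155, 7), (156, 18), (157, 13), (158, 14), (159, 12), (160, 146), (161, 
[... 423 characters left out ...]
(342, 16), (343, 12), (344, 12), (345, 17), (346, 12), (347, 14)]
row 238 [(286, 15), (287, 12), (288, 14), (289, 16), (290, 67), (291, 105), (292, 102), (293, 107), (294, 105), (295, 115), (337, 135), (338, 133), (339, 135), (340, 138), (341, 78), (342, 12), (343, 14), (344, 12), (345, 18), (346, 18), (347, 20)]
row 241 [(286, 125), (287, 132), (288, 126), (289, 141), (290, 150), (291, 172), (292, 171), (293, 172), (294, 174), (295, 169), (337, 135), (338, 136), (339, 134), (340, 126), (341, 53), (342, 18), (343, 14), (344, 16), (345, 22), (346, 15), (347, 18)]
[ 464.786 -308.748  115.176] [ 463.359 -369.119  109.096]
110.6 [[ 459.868 -338.527  110.6  ]]
116.5 [[ 466.756 -338.392  116.5  ]]
```

Nest centre is (533.0,-19.8) with yaw -11.1°, and the block measures 87x43.5, matching the given size. The lid's top mid-edge is at about (461.5,-338.7,113.6), which puts its centre near (481,-339,73). Rack yaw is about 0. Going in.

>>> {"name": "play_rows", "arguments": {"targets": [[0.0919,0,0,0,2.2],[0.0919,0,0.0335,0,0],[0.0919,0,0.0335,0,0],[0.0919,0,0,0.045,0],[0.0919,0,0,0.045,0],[0.0919,0,0,0.045,0],[0.0919,0,0,0.045,0],[0.0919,-0.001,0,0.045,0],[0.0919,0,0,0.043,0],[0.0919,0,0,0,0],[0.0919,0,0,0,0]]}}

```text
t: 13.0
ee_pos: [479.8, -337.7, 77.5]
eef_rot: [-0.026, 0.71, -0.704, 0.015]
ft_force: [0.9, 0.5, 0.7]
width: 0.999
```

```bash
python3 st.py; python3 snap.py grasp0
```

```text
13.0 q [-0.643  0.468  1.864  0.067  0.773  0.873] p [ 479.831 -337.693   77.507] z [ 0.058  0.015 -0.998] x [ 0.008 -1.    -0.015] f [0.911 0.528 0.748] w 0.9989496089902298
[ 479.831 -337.693   77.507] [-0.643  0.468  1.864  0.067  0.773  0.873] [ 0.058  0.015 -0.998]
```

View pics/grasp0.png

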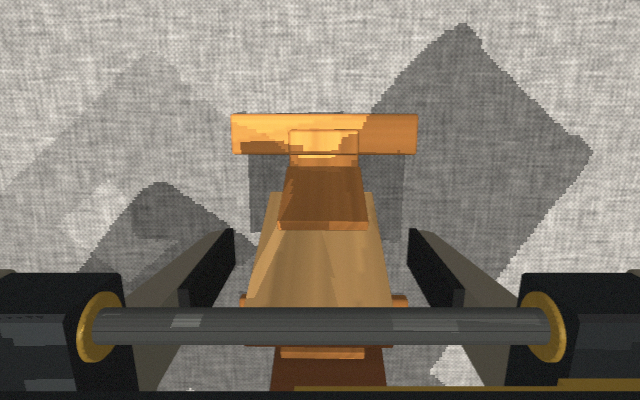

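The view shows the lid (columns ~258–390) centred between the fingers (235 and 408). Closing.

>>> {"name": "play_rows", "arguments": {"targets": [[0.05,0,0,0,0],[0.05,0,0,0,0],[0.05,0,0,0,0],[0.05,0,0,0,0],[0.05,0,0,0,0],[0.05,0,0,0,0],[0.05,0,0,0,0]], "newtons": 15}}

```text
t: 13.75
ee_pos: [479.3, -338.8, 76.7]
eef_rot: [-0.026, 0.709, -0.705, 0.016]
ft_force: [-2.1, 0.7, 8.4]
width: 0.65
```

>>> {"name": "play_rows", "arguments": {"targets": [[0.05,0,0.0022,-0.005,0],[0.05,0,0.0044,-0.01,0],[0.05,0,0.0088,-0.02,0],[0.05,0,0.0132,-0.03,0],[0.05,0,0,-0.04,0],[0.05,0,0,-0.05,0],[0.05,0,0,-0.05,0],[0.05,0,0,-0.05,0]]}}

```text
t: 14.55
ee_pos: [434.6, -342.2, 331.0]
eef_rot: [-0.026, 0.709, -0.705, 0.015]
ft_force: [0.5, -0.5, -1.4]
width: 0.65
```

```bash
python3 st.py
```

```text
14.55 q [-0.7    0.14   1.695  0.051  1.273  0.852] p [ 434.631 -342.188  331.039] z [ 0.057  0.015 -0.998] x [ 0.006 -1.    -0.015] f [ 0.469 -0.535 -1.44 ] w 0.6504576748066829
```

Gripped at 59.8 mm and lifted clear. Next I carry it high to azimuth -11°, align it with the machine and tilt outward at the limit.

>>> {"name": "play_rows", "arguments": {"targets": [[0.05,-0.0257,-0.0344,-0.0188,0],[0.05,-0.0257,-0.0344,-0.0188,0],[0.05,-0.0257,-0.0344,-0.0188,0],[0.05,-0.0257,-0.0344,-0.0188,0],[0.05,-0.0257,-0.0344,-0.0188,0],[0.05,-0.0257,-0.0344,-0.0188,0],[0.05,-0.0257,-0.0344,-0.0188,0],[0.05,-0.0257,-0.0344,-0.0188,0],[0.05,0,0,0,5.7],[0.05,0,0,0,5.7]]}}

```text
t: 15.55
ee_pos: [701.1, -136.7, 497.9]
eef_rot: [0.027, -0.634, 0.772, -0.012]
ft_force: [0.2, 0.1, -1.0]
width: 0.653
```

>>> {"name": "play_rows", "arguments": {"targets": [[0.05,0,-0.05,0,0],[0.05,0,-0.05,0,0],[0.05,0,-0.05,0,0],[0.05,0,-0.05,0,0],[0.05,0,-0.05,0,0],[0.05,0,-0.05,0,0],[0.05,0,-0.05,0,0],[0.05,0,-0.05,0,0]]}}

```text
t: 16.35
ee_pos: [962.2, -188.9, 466.3]
eef_rot: [0.056, -0.633, 0.771, -0.048]
ft_force: [-0.5, -0.2, -0.0]
width: 0.655
```

```bash
python3 st.py
```

```text
16.35 q [-0.205  0.987  0.062  0.03   1.949  1.574] p [ 962.18  -188.877  466.256] z [ 0.147 -0.002 -0.989] x [-0.192 -0.981 -0.026] f [-0.462 -0.161 -0.04 ] w 0.6548733501818814
```

>>> {"name": "play_rows", "arguments": {"targets": [[0.05,0.006,-0.049,0,0],[0.05,0.006,-0.049,0,0],[0.05,0.006,-0.049,0,0],[0.05,0.006,-0.049,0,0],[0.05,0.006,-0.049,0,0],[0.05,0.006,-0.049,0,0]]}}

```text
t: 16.95
ee_pos: [1045.1, -237.9, 437.6]
eef_rot: [0.12, -0.624, 0.762, -0.127]
ft_force: [-0.3, -0.5, -0.5]
width: 0.652
```

```bash
python3 st.py
```

```text
16.95 q [-0.237  1.036  0.06   0.037  1.696  1.543] p [1045.072 -237.926  437.609] z [ 0.341 -0.045 -0.939] x [-0.193 -0.981 -0.023] f [-0.288 -0.542 -0.481] w 0.6517257113385294
```

```bash
python3 - <<'E'
from kin import *
a,h,L1,L2,e,L3=p;Le=np.hypot(L2,e);off=np.arctan2(e,L2)
def ik(rr,z,t):
    C=np.pi-np.radians(t);w=np.array([rr-a-L3*np.sin(C),z-h-L3*np.cos(C)]);d=np.hypot(*w)
    g=np.arccos((d*d-L1**2-Le**2)/(2*L1*Le));q2=np.arctan2(w[0],w[1])-np.arctan2(Le*np.sin(g),L1+Le*np.cos(g))
    q3=g-off;return np.round([q2,q3,C-q2-q3],3)
for rr,z in((533,58),(545,90),(620,90)):
    for t in(15,20,25,30,35):print(rr,z,t,ik(rr,z,t))
E
```

```text
533 58 15 [0.371 2.151 0.358]
533 58 20 [0.359 2.212 0.222]
533 58 25 [0.357 2.272 0.077]
533 58 30 [ 0.366  2.329 -0.077]
533 58 35 [ 0.389  2.384 -0.242]
545 90 15 [0.323 2.11  0.447]
545 90 20 [0.306 2.172 0.315]
545 90 25 [0.297 2.233 0.175]
545 90 30 [0.298 2.292 0.028]
545 90 35 [ 0.311  2.349 -0.13 ]
620 90 15 [0.415 1.953 0.511]
620 90 20 [0.396 2.018 0.379]
620 90 25 [0.384 2.08  0.241]
620 90 30 [0.38  2.141 0.097]
620 90 35 [ 0.387  2.198 -0.054]
```

Tilt is 20° in the machine plane. At the nest the model limits it to about 27° (q5 ≥ 0), so this is a good value. The remaining ~48° I'll pivot in the grip against the nest floor. Going above the nest now.

>>> {"name": "play_rows", "arguments": {"targets": [[0.05,-0.0104,0.0459,-0.0157,0],[0.05,-0.0104,0.0459,-0.0157,0],[0.05,-0.0104,0.0459,-0.0157,0],[0.05,-0.0104,0.0459,-0.0157,0],[0.05,-0.0104,0.0459,-0.0157,0],[0.05,-0.0104,0.0459,-0.0157,0],[0.05,-0.0104,0.0459,-0.0157,0],[0.05,-0.0104,0.0459,-0.0157,0],[0.05,-0.0104,0.0459,-0.0157,0],[0.05,-0.0104,0.0459,-0.0157,0],[0.05,-0.0104,0.0459,-0.0157,0],[0.05,0,0,0,0]]}}

```text
t: 18.15
ee_pos: [598.0, -44.1, 435.7]
eef_rot: [0.12, -0.624, 0.761, -0.127]
ft_force: [-0.0, -0.1, -0.2]
width: 0.647
```

```bash
cat > to.py <<'E'
# usage: to.py x y z  -> tool-frame shift (mm) to that world point
import sys
from h import *
s=r.read_state();X=R(s);d=np.array(list(map(float,sys.argv[1:4])))-s['ee_pos'];v=X.T@d
print('shift',np.round(v,1),'rows>=',np.linalg.norm(v)/50);print('up tool',X.T@[0,0,1])
G=(s['ee_pos']-[533,-19.8,0]);print('machine xyz',G@np.array([[.981,.193,0],[-.193,.981,0],[0,0,1]]))
E
python3 st.py; python3 to.py 542.5 -21.7 125
```

```text
18.15 q [-0.064 -0.006  1.674 -0.024  1.124  1.711] p [598.046 -44.065 435.708] z [ 0.34  -0.044 -0.939] x [-0.192 -0.981 -0.024] f [-0.016 -0.135 -0.184] w 0.6470338914361838
shift [ -3.9 161.7 271.9] rows>= 6.328505931306242
up tool [-0.024 -0.342 -0.939]
machine xyz [ 68.493 -11.25  435.708]
```

>>> {"name": "play_rows", "arguments": {"targets": [[0.05,-0.0057,0.0277,-0.01,0],[0.05,-0.0057,0.0277,-0.01,0],[0.05,0.0011,0.0152,0.0416,0],[0.05,0.0011,0.0152,0.0416,0],[0.05,0.0011,0.0152,0.0416,0],[0.05,0.0011,0.0152,0.0416,0],[0.05,0.0011,0.0152,0.0416,0],[0.05,0.0011,0.0152,0.0416,0],[0.05,0.0011,0.0152,0.0416,0],[0.05,0,0,0,0],[0.05,0,0,0,0]]}}

```text
t: 19.25
ee_pos: [548.3, -23.7, 125.7]
eef_rot: [0.12, -0.624, 0.762, -0.127]
ft_force: [-0.0, -0.2, -0.7]
width: 0.652
```

```bash
python3 st.py; python3 to.py 542.5 -21.7 93; python3 snap.py near1; python3 - <<'E'
from h import *
a=r.capture("scene")[...,::-1];w=cv2.imread("pics/near1.png")
s=r.read_state();u=proj(model("scene"),s['ee_pos'])[0].astype(int);print(u)
c=a[u[1]-45:u[1]+45,u[0]-45:u[0]+45];cv2.imwrite("pics/n1.png",np.hstack([w[:,120:520],cv2.resize(c,(400,400),interpolation=cv2.INTER_CUBIC)]))
E
```

```text
19.25 q [-0.023  0.242  2.144 -0.093  0.408  1.824] p [548.311 -23.677 125.703] z [ 0.341 -0.045 -0.939] x [-0.192 -0.981 -0.023] f [-0.046 -0.183 -0.659] w 0.652430915643039
shift [-0.1 16.9 28.6] rows>= 0.665481996958105
up tool [-0.023 -0.343 -0.939]
machine xyz [ 15.768  -0.848 125.703]
[548.311 -23.677 125.703] [-0.023  0.242  2.144 -0.093  0.408  1.824] [ 0.341 -0.045 -0.939]
[328 170]
```

View pics/n1.png

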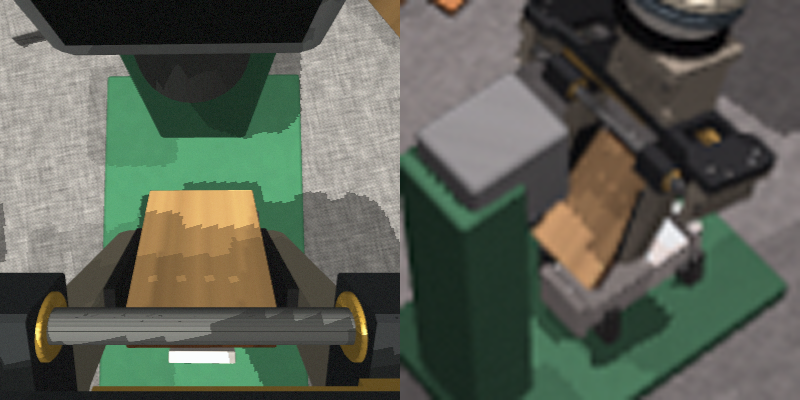

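The wrist view (left) shows the lid held square with its pale face up; its far edge is at row 190, columns 148–255. The scene view agrees. Lowering now, easing the grip and starting the pivot.

>>> {"name": "play_rows", "arguments": {"targets": [[0.05,0,0.0087,0.0153,0],[0.05,0,0.0087,0.0153,0],[0.05,0,0,0,0],[0.05,0,0,0,0],[0.05,0,0,0,0]], "newtons": 5}}

```text
t: 19.85
ee_pos: [544.3, -21.6, 92.9]
eef_rot: [0.121, -0.624, 0.761, -0.129]
ft_force: [-0.1, -0.2, 0.3]
width: 0.652
```

>>> {"name": "play_rows", "arguments": {"targets": [[0.05,0.0001,0.003,0.0031,0],[0.05,0.0001,0.003,0.0031,0],[0.05,0.0001,0.003,0.0031,0],[0.05,0,0,0,0]]}}

```text
t: 20.25
ee_pos: [537.1, -20.5, 78.4]
eef_rot: [0.12, -0.624, 0.762, -0.127]
ft_force: [0.7, -0.0, -0.8]
width: 0.653
```

```bash
python3 st.py; python3 to.py 533 -19.8 57; python3 snap.py near2; python3 - <<'E'
from h import *
import pickle
for n in("near1","near2"):
    im=cv2.imread(f"pics/{n}.png")[...,::-1].copy()
    c=[c for c in blobs(im,(10,80,90),(25,255,255),400) if 280<cen(c)[0]<360 and cen(c)[1]<330]
    for k in c[:2]:
        q=k.reshape(-1,2);y0=q[:,1].min();e=q[(q[:,1]>y0+2)&(q[:,1]<y0+5)];w=e[:,0].max()-e[:,0].min()+1;print(n,y0,w,343*60/w)
E
```

```text
20.25 q [-0.016  0.32   2.196 -0.142  0.279  1.881] p [537.118 -20.509  78.433] z [ 0.342 -0.044 -0.939] x [-0.192 -0.981 -0.024] f [ 0.747 -0.016 -0.752] w 0.6528531394312842
shift [ 0.6 11.3 18.7] rows>= 0.43673643233148624
up tool [-0.024 -0.344 -0.939]
machine xyz [ 4.177  0.099 78.433]
[537.118 -20.509  78.433] [-0.016  0.32   2.196 -0.142  0.279  1.881] [ 0.342 -0.044 -0.939]
near1 190 104 197.8846153846154
near2 174 113 182.12389380530973
```

It is pivoting: the edge moved from row 190 to 174 with little force. Continuing down.

>>> {"name": "play_rows", "arguments": {"targets": [[0.05,0.0001,0.0024,0.0029,0],[0.05,0.0001,0.0024,0.0029,0],[0.05,0.0001,0.0024,0.0029,0],[0.05,0,0,0,0]]}}

```text
t: 20.7
ee_pos: [533.6, -19.9, 67.8]
eef_rot: [0.12, -0.624, 0.762, -0.127]
ft_force: [-0.1, 0.4, 0.1]
width: 0.654
```

```bash
python3 st.py; python3 to.py 533 -19.8 57
```

```text
20.7 q [-0.015  0.339  2.208 -0.161  0.248  1.903] p [533.579 -19.882  67.776] z [ 0.342 -0.044 -0.939] x [-0.192 -0.981 -0.024] f [-0.091  0.408  0.052] w 0.6536375144769209
shift [0.3 4.3 9.9] rows>= 0.21584381237876318
up tool [-0.024 -0.344 -0.939]
machine xyz [ 0.584  0.032 67.776]
```

>>> {"name": "play_rows", "arguments": {"targets": [[0.05,0.0001,0.002,0.0034,0],[0.05,0.0001,0.002,0.0034,0],[0.05,0.0001,0.0015,0.0026,0],[0.05,0,0,0,0]]}}

```text
t: 21.1
ee_pos: [531.8, -19.5, 57.2]
eef_rot: [0.12, -0.624, 0.762, -0.127]
ft_force: [0.3, 0.3, -0.5]
width: 0.652
```

```bash
python3 st.py; python3 to.py 533 -19.8 57; python3 snap.py near3; python3 - <<'E'
from h import *
a=r.capture("scene")[...,::-1];w=cv2.imread("pics/near3.png")
s=r.read_state();u=proj(model("scene"),s['ee_pos'])[0].astype(int);print(u)
c=a[u[1]-35:u[1]+35,u[0]-35:u[0]+35];cv2.imwrite("pics/n3.png",np.hstack([w[:,120:520],cv2.resize(c,(400,400),interpolation=cv2.INTER_CUBIC)]))
E
```

```text
21.1 q [-0.014  0.36   2.217 -0.183  0.219  1.926] p [531.795 -19.541  57.165] z [ 0.342 -0.044 -0.939] x [-0.192 -0.981 -0.024] f [ 0.327  0.309 -0.453] w 0.6518755279567487
shift [ 0.  -1.1  0.6] rows>= 0.024864211136972948
up tool [-0.024 -0.344 -0.939]
machine xyz [-1.232  0.022 57.165]
[531.795 -19.541  57.165] [-0.014  0.36   2.217 -0.183  0.219  1.926] [ 0.342 -0.044 -0.939]
[332 180]
```

View pics/n3.png

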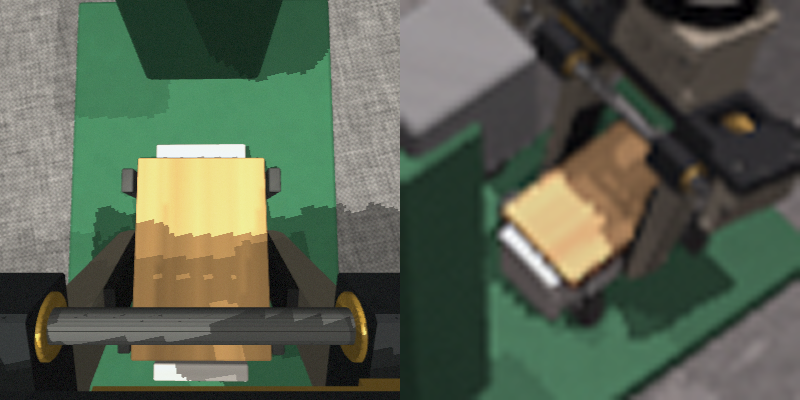

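```bash
python3 - <<'E'
from h import *
import pickle
M=model("wrist",pickle.load(open("near3.pkl","rb")))
A=lambda x,y,z:np.array([533+.981*x+.193*y,-19.8-.193*x+.981*y,z])
for n,x,y,z in(("far L",45,30,64),("far R",45,-30,64),("nearL",-45,30,64),("nearR",-45,-30,64),("stop top in",48,0,58),("near stop in",-48,0,58)):print(n,proj(M,A(x,y,z))[0]-[120,0])
E
```

```text
far L [135.962 163.873]
far R [262.869 163.338]
nearL [132.128 361.389]
nearR [266.348 362.68 ]
stop top in [199.493 160.023]
near stop in [199.297 363.908]
```

The lid lies between both stops (far edge at row ~158, near edge at ~360) and close to the predicted seat. Releasing it and looking again.

>>> {"name": "play_rows", "arguments": {"targets": [[0.064,0,0,0,0],[0.068,0,0,0,0],[0.075,0,0,0,0],[0.08,0,0,0,0],[0.08,0,0,0,0],[0.08,0,0,0,0]]}}

```text
t: 21.8
ee_pos: [532.2, -19.6, 57.7]
eef_rot: [0.12, -0.624, 0.762, -0.128]
ft_force: [-0.3, -0.1, 0.2]
width: 0.87
```

```bash
python3 st.py; python3 snap.py near4; python3 - <<'E'
from h import *
import pickle
for n in("near3","near4"):
    im=cv2.imread(f"pics/{n}.png")[...,::-1].copy();M=model("wrist",pickle.load(open(n+".pkl","rb")))
    hsv=cv2.cvtColor(im,cv2.COLOR_RGB2HSV);m=cv2.inRange(hsv,np.array((8,60,80)),np.array((28,255,255)))
    m[385:]=0
    out=[]
    for y in(165,175,200,352):
        xs=np.where(m[y,230:420]>0)[0]+230;out.append((y,xs.min(),xs.max(),xs.max()-xs.min()+1))
    col=np.where(m[:,320]>0)[0];print(n,out,'rows',col.min(),col.max())
    A=lambda x,y,z:np.array([533+.981*x+.193*y,-19.8-.193*x+.981*y,z])
    P=lambda *a:proj(M,A(*a))[0]
    print('pred', [np.round(P(x,y,64),1).tolist() for x in(45,-45) for y in(30,-30)])
E
```

```text
21.8 q [-0.014  0.359  2.216 -0.183  0.219  1.926] p [532.15  -19.556  57.746] z [ 0.343 -0.044 -0.938] x [-0.192 -0.981 -0.024] f [-0.29  -0.145  0.161] w 0.8701559127101101
[532.15  -19.556  57.746] [-0.014  0.359  2.216 -0.183  0.219  1.926] [ 0.343 -0.044 -0.938]
near3 [(165, np.int64(258), np.int64(384), np.int64(127)), (175, np.int64(257), np.int64(385), np.int64(129)), (200, np.int64(256), np.int64(385), np.int64(130)), (352, np.int64(251), np.int64(391), np.int64(141))] rows 158 360
pred [[256.0, 163.9], [382.9, 163.3], [252.1, 361.4], [386.3, 362.7]]
near4 [(165, np.int64(258), np.int64(383), np.int64(126)), (175, np.int64(257), np.int64(384), np.int64(128)), (200, np.int64(257), np.int64(384), np.int64(128)), (352, np.int64(255), np.int64(387), np.int64(133))] rows 160 356
pred [[256.3, 164.9], [382.8, 164.3], [252.5, 361.7], [386.3, 363.0]]
```

After release the edge widths match a flat, seated lid (126 and 133 px against 126.5 and 133.8 predicted). Backing off along the tool axis.

>>> {"name": "play_rows", "arguments": {"targets": [[0.08,0,0,-0.01,0],[0.08,0,0,-0.02,0],[0.08,0,0,-0.04,0],[0.08,0,0,-0.05,0],[0.08,0,0,-0.05,0],[0.08,0,0,-0.05,0],[0.08,0,0,0,0],[0.08,0,0,0,0]]}}

```text
t: 22.65
ee_pos: [456.9, -9.6, 265.9]
eef_rot: [0.122, -0.624, 0.761, -0.129]
ft_force: [-0.4, -1.7, -0.2]
width: 0.871
```

```bash
python3 st.py; python3 snap.py seat; python3 - <<'E'
from h import *
import pickle
im=cv2.imread("pics/seat.png")[...,::-1].copy();M=model("wrist",pickle.load(open("seat.pkl","rb")))
t=r.capture("scene")[...,::-1]
c=[c for c in blobs(im,(8,60,80),(28,255,255),1000)]
for k in c[:3]:
    rc=cv2.minAreaRect(onz(M,k.reshape(-1,2),64)[:,:2].astype(np.float32));print(cen(k),rc)
for k in blobs(im,(0,0,200),(179,40,255),60)[:5]:
    P=onz(M,k.reshape(-1,2),58)[:,:2]-[533,-19.8];Q=P@np.array([[.981,.193],[-.193,.981]]);print('white',Q.min(0),Q.max(0))
u=proj(model("scene"),[533,-19.8,57])[0].astype(int)
w=im[...,::-1][:,120:520]
cv2.imwrite("pics/seatv.png",np.hstack([w,cv2.resize(t[u[1]-35:u[1]+35,u[0]-35:u[0]+35],(400,400),interpolation=cv2.INTER_CUBIC)]))
E
```

```text
22.65 q [ 0.011 -0.138  2.168 -0.07   0.759  1.822] p [456.933  -9.626 265.853] z [ 0.346 -0.044 -0.937] x [-0.192 -0.981 -0.025] f [-0.361 -1.679 -0.191] w 0.8714940575728829
[456.933  -9.626 265.853] [ 0.011 -0.138  2.168 -0.07   0.759  1.822] [ 0.346 -0.044 -0.937]
[588.465 173.622] ((471.0654296875, -301.7172546386719), (140.17047119140625, 121.32189178466797), 0.37416401505470276)
[ 51.017 161.327] ((608.0652465820312, 240.89859008789062), (178.09344482421875, 81.57196807861328), 84.89353942871094)
[319.823 175.719] ((534.6341552734375, -21.238975524902344), (60.18927001953125, 90.34324645996094), 79.38077545166016)
white [184.858  73.437] [210.019 109.24 ]
white [ 48.979 -21.53 ] [55.778 21.082]
```

View pics/seatv.png

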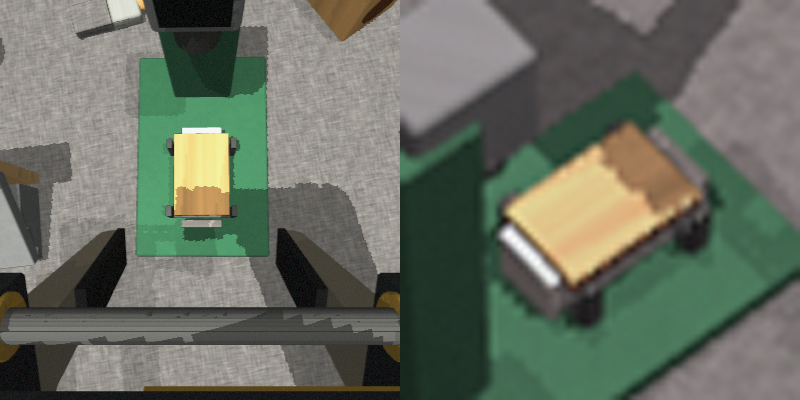

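The seated lid measures 60.2 x 90.3 mm on the z = 64 plane, within 2 mm of the nest centre, with its pale face up. It is flat and fully down. Next I look at the desk from close.

>>> {"name": "play_rows", "arguments": {"targets": [[0.0,-0.0446,0.0027,0,0],[0.0,-0.0446,0.0027,0,0],[0.0,-0.0446,0.0027,0,0],[0.0,-0.0446,0.0027,0,0],[0.0,-0.0446,0.0027,0,0],[0.0,-0.0446,0.0027,0,0],[0.0,-0.0446,0.0027,0,0],[0.0,0,0,0,0],[0.0,0,0,0,0]], "newtons": 20}}

```text
t: 23.65
ee_pos: [498.6, 300.4, 262.0]
eef_rot: [0.118, -0.625, 0.761, -0.128]
ft_force: [0.5, -0.2, -0.9]
width: 0.111
```

```bash
python3 st.py; python3 snap.py desk; python3 - <<'E'
from h import *
import pickle
im=cv2.imread("pics/desk.png")[...,::-1].copy();M=model("wrist",pickle.load(open("desk.pkl","rb")));T=model("top")
for nm,lo,hi,tp in(("green",(45,120,60),(80,255,255),(190.43,226.586)),("red",(0,170,90),(5,255,255),(226.546,229.314))):
  for c in blobs(im,lo,hi,60)[:4]:
    u=cen(c);x,y,w,h=cv2.boundingRect(c);print(nm,u,cv2.contourArea(c),(x,y,w,h),onz(M,u,72.7)[0])
t=cv2.imread("pics/top.png")[...,::-1].copy()
for n,lo,hi in(("green",(50,150,60),(75,255,255)),("red",(0,190,100),(4,255,255))):
  c=blobs(t,lo,hi,25)
  for k in c[:2]:print('top',n,cen(k),onz(T,cen(k),72.7)[0])
cv2.imwrite("pics/desk_v.png",im[:,:,::-1])
E
```

```text
23.65 q [ 0.687  0.144  1.892 -0.329  0.89   2.634] p [498.601 300.395 262.012] z [ 0.339 -0.047 -0.94 ] x [-0.191 -0.981 -0.02 ] f [ 0.498 -0.208 -0.861] w 0.11051469510373242
[498.601 300.395 262.012] [ 0.687  0.144  1.892 -0.329  0.89   2.634] [ 0.339 -0.047 -0.94 ]
green [558.391 144.53 ] 12653.5 (508, 38, 132, 202) [554.548  40.155  72.7  ]
green [284.289 224.939] 540.0 (271, 213, 30, 29) [527.079 336.609  72.7  ]
red [372.655 217.732] 661.5 (358, 203, 31, 30) [516.883 245.434  72.7  ]
top green [190.43  226.586] [523.039 336.708  72.7  ]
top red [226.546 229.314] [515.976 247.288  72.7  ]
```

View pics/desk_v.png

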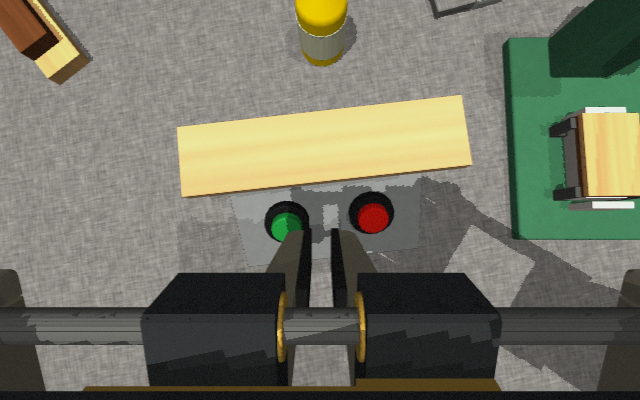

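The view shows the green cap at about (286,227), partly hidden by a finger, and the red cap at (373,218). The hood's near edge lies beyond both. The button spacing comes out at 89.1 mm against 90, so green is at about (523.7,335.5,72.7). Moving to a point 40 mm out along the face normal.

>>> {"name": "play_rows", "arguments": {"targets": [[0.0,-0.0082,0.0177,0.0318,0],[0.0,-0.0082,0.0177,0.0318,0],[0.0,-0.0082,0.0177,0.0318,0],[0.0,-0.0082,0.0177,0.0318,0],[0.0,0,0,0,0],[0.0,0,0,0,0]]}}

```text
t: 24.3
ee_pos: [484.1, 338.5, 121.8]
eef_rot: [0.119, -0.624, 0.762, -0.128]
ft_force: [1.6, 0.8, -0.5]
width: 0.002
```

```bash
python3 st.py; python3 to.py 506 338.3 86; python3 - <<'E'
from h import *
s=r.read_state();print('per mm along -n (tool):',R(s).T@np.array([.572,-.048,-.819]))
im=r.capture("wrist")
for c in blobs(im,(45,120,60),(80,255,255),60)[:4]:
    x,y,w,h=cv2.boundingRect(c);print(cen(c),cv2.contourArea(c),(x,y,w,h))
M=model("wrist",s)
print('tip centre px',proj(M,s['ee_pos']+19*R(s)[:,2]),'pred cap px',proj(M,[523.7,335.5,72.7]))
o=np.array([523.7,335.5,72.7]);n=np.array([-.572,.048,.819]);X=np.array([.9965*.819,-.083*.819,.574]);Y=np.cross(n,X)
print('pred cap box',np.vstack([proj(M,o+16*(np.cos(a)*X+np.sin(a)*Y)) for a in np.arange(0,6.28,.3)]).min(0),np.vstack([proj(M,o+16*(np.cos(a)*X+np.sin(a)*Y)) for a in np.arange(0,6.28,.3)]).max(0))
cv2.imwrite("pics/pre.png",im[...,::-1])
E
```

```text
24.3 q [ 0.764  0.352  1.987 -0.473  0.633  2.893] p [484.062 338.451 121.82 ] z [ 0.341 -0.047 -0.939] x [-0.193 -0.981 -0.021] f [ 1.571  0.83  -0.492] w 0.0023552023349173484
shift [-3.3 -7.9 41.1] rows>= 0.8400840187796903
up tool [-0.021 -0.343 -0.939]
machine xyz [-117.15   341.999  121.82 ]
per mm along -n (tool): [-0.046 -0.254  0.966]
[314.299 190.056] 1930.5 (289, 166, 51, 50)
tip centre px [[319.547 246.239]] pred cap px [[313.912 191.745]]
pred cap box [288.619 168.79 ] [338.891 213.28 ]
```

View pics/pre.png

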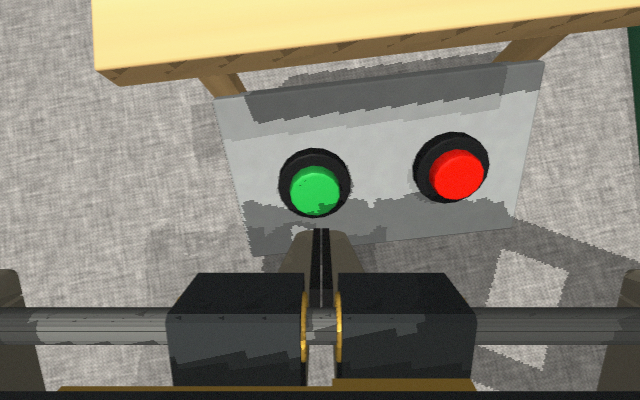

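The predicted cap box matches the seen one within 2 px. q6 is near its limit, so I'll turn the tool back 16° first; a round press doesn't need that alignment.

>>> {"name": "play_rows", "arguments": {"targets": [[0.0,0,0,0,-8],[0.0,0,0,0,-8],[0.0,0,0,0,0]]}}

```text
t: 24.65
ee_pos: [485.4, 340.0, 124.5]
eef_rot: [-0.103, 0.724, -0.667, 0.144]
ft_force: [0.3, 0.6, 0.2]
width: 0.004
```

```bash
python3 st.py; python3 to.py 507 337 88; python3 -c "
from h import *
s=r.read_state();print('per mm along -n (tool):',R(s).T@np.array([.572,-.048,-.819]))"
```

```text
24.65 q [ 0.764  0.349  1.985 -0.473  0.632  2.613] p [485.445 339.982 124.548] z [ 0.345 -0.043 -0.938] x [ 0.069 -0.995  0.071] f [0.343 0.566 0.236] w 0.0035900504929501573
shift [ 1.9 -7.5 41.8] rows>= 0.8507094200745956
up tool [ 0.071 -0.34  -0.938]
machine xyz [-116.089  343.768  124.548]
per mm along -n (tool): [ 0.03  -0.252  0.967]
```

>>> {"name": "play_rows", "arguments": {"targets": [[0.0,0.0006,-0.0025,0.0139,0],[0.0,0.0006,-0.0025,0.0139,0],[0.0,0.0006,-0.0025,0.0125,0],[0.0,0,0,0,0]]}}

```text
t: 25.05
ee_pos: [505.9, 336.5, 85.3]
eef_rot: [-0.101, 0.723, -0.668, 0.143]
ft_force: [0.0, 0.3, 4.6]
width: 0.006
```

```bash
python3 st.py
```

```text
25.05 q [ 0.732  0.429  1.976 -0.514  0.563  2.637] p [505.866 336.541  85.314] z [ 0.342 -0.045 -0.939] x [ 0.067 -0.995  0.073] f [0.037 0.259 4.642] w 0.006168218872572827
```

>>> {"name": "play_rows", "arguments": {"targets": [[0.0,0.0001,-0.001,0.0038,0],[0.0,0,0,0,0]]}}

```text
t: 25.25
ee_pos: [507.1, 336.5, 83.7]
eef_rot: [-0.101, 0.724, -0.668, 0.143]
ft_force: [-5.1, -2.2, 8.4]
width: 0.004
```

>>> {"name": "play_rows", "arguments": {"targets": [[0.0,0.0001,-0.0005,0.0019,0],[0.0,0,0,0,0]]}}

```text
t: 25.45
ee_pos: [507.5, 336.5, 83.2]
eef_rot: [-0.101, 0.723, -0.668, 0.143]
ft_force: [-17.6, -2.2, 24.7]
width: 0.002
```

Force rises steeply (30 N), so the button appears bottomed. I hold it here for over a second and look.

>>> {"name": "play_rows", "arguments": {"targets": [[0.0,0,0,0,0],[0.0,0,0,0,0],[0.0,0,0,0,0],[0.0,0,0,0,0],[0.0,0,0,0,0],[0.0,0,0,0,0],[0.0,0,0,0,0]]}}

```text
t: 26.15
ee_pos: [507.5, 336.5, 83.2]
eef_rot: [-0.101, 0.724, -0.668, 0.143]
ft_force: [-16.2, -2.5, 23.1]
width: 0.002
```

```bash
python3 st.py; python3 - <<'E'
from h import *
s=r.read_state();im=r.capture("wrist");M=model("wrist",s);c=r.capture("scene")
for k in blobs(im,(45,120,60),(80,255,255),60)[:3]:print(cen(k),cv2.contourArea(k),cv2.boundingRect(k))
n=np.array([-.572,.048,.819]);X=np.array([.9965*.819,-.083*.819,.574]);Y=np.cross(n,X)
for d in(0,6):
    o=np.array([523.7,335.5,72.7])-d*n;P=np.vstack([proj(M,o+16*(np.cos(a)*X+np.sin(a)*Y)) for a in np.arange(0,6.28,.1)]);print('down',d,P.min(0),P.max(0),'ctr',proj(M,o))
v=cv2.resize(im[60:300,200:440,::-1],(400,400),interpolation=cv2.INTER_CUBIC);u=proj(model("scene"),[523,335,75])[0].astype(int);print(u)
cv2.imwrite("pics/press.png",np.hstack([v,cv2.resize(c[u[1]-35:u[1]+35,u[0]-35:u[0]+35,::-1],(400,400),interpolation=cv2.INTER_CUBIC)]))
E
```

```text
26.15 q [ 0.73   0.434  1.975 -0.517  0.559  2.638] p [507.507 336.548  83.216] z [ 0.342 -0.045 -0.939] x [ 0.067 -0.995  0.072] f [-16.187  -2.46   23.122] w 0.002171589645137017
[323.242 214.984] 1693.5 (293, 196, 61, 46)
down 0 [290.969 200.542] [353.254 252.344] ctr [[322.045 227.593]]
down 6 [292.137 194.689] [352.627 245.543] ctr [[322.319 221.213]]
[429 242]
```

View pics/press.png

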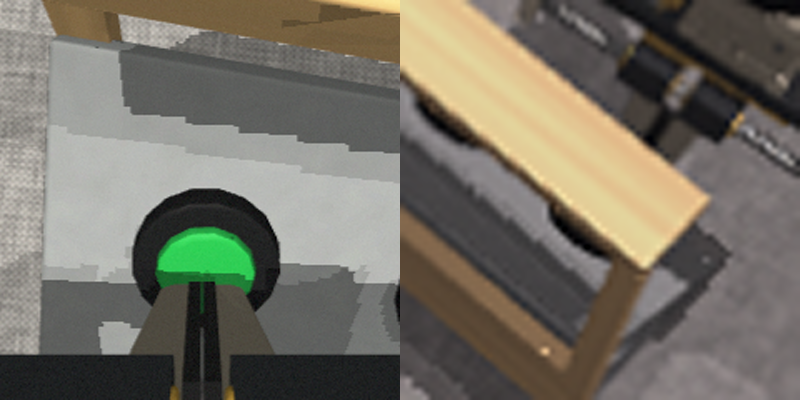

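```bash
python3 - <<'E'
from h import *
s=r.read_state();im=r.capture("wrist");cv2.imwrite("pics/press_raw.png",im[...,::-1])
pre=cv2.imread("pics/pre.png")[...,::-1].copy()
n=np.array([-.572,.048,.819]);X=np.array([.9965*.819,-.083*.819,.574]);Y=np.cross(n,X)
def circ(M,h,rad):
    o=np.array([523.7,335.5,72.7])+(h-18)*n
    P=np.vstack([proj(M,o+rad*(np.cos(a)*X+np.sin(a)*Y)) for a in np.arange(0,6.28,.05)]);return P.min(0),P.max(0)
q=[-0.119,.624,-.762,.128]
S0={'ee_pos':np.array([484.06,338.45,121.82]),'eef_rot':np.array([.119,-.624,.762,-.128])}
for nm,I,S in(("pre",pre,S0),("press",im,s)):
    M=model("wrist",S);g=cv2.cvtColor(I,cv2.COLOR_RGB2GRAY);k=blobs(I,(45,120,60),(80,255,255),60)[0];x,y,w,h=cv2.boundingRect(k)
    col=int(cen(k)[0]);up=y-3
    print(nm,'cap',(x,y,w,h),'ring col profile',[(v,int(g[v,col])) for v in range(y-32,y+2)])
    row=y+12;print('row',row,[(u,int(g[row,u])) for u in list(range(x-22,x+2,2))+list(range(x+w,x+w+22,2))])
    for hh,rd in((18,16),(12,16),(0,22),(4,22),(8,22),(12,22)):a,b=circ(M,hh,rd);print(hh,rd,a,b)
E
```

```text
pre cap (289, 166, 51, 50) ring col profile [(134, 186), (135, 185), (136, 186), (137, 185), (138, 184), (139, 186), (140, 186), (141, 186), (142, 189), (143, 188), (144, 189), (145, 189), (146, 187), (147, 187), (148, 29), (149, 17), (150, 18), (151, 25), (152, 17), (153, 22), (154, 59), (155, 51), (156, 33), (157, 40), (158, 34), (159, 40), (160, 33), (161, 35), (162, 33), (163, 36), (164, 39), (165, 51), (166, 91), (167, 96)]
row 178 [(267, 185), (269, 180), (271, 181), (273, 184), (275, 188), (277, 172), (279, 79), (281, 34), (283, 33), (285, 32), (287, 32), (289, 33), (340, 35), (342, 33), (344, 33), (346, 33), (348, 29), (350, 81), (352, 189), (354, 189), (356, 190), (358, 189), (360, 188)]
18 16 [288.433 168.283] [339.015 212.991]
12 16 [288.775 164.343] [338.167 208.301]
0 22 [280.48  148.376] [345.385 206.901]
4 22 [280.137 150.636] [346.03 209.81]
8 22 [279.783 152.97 ] [346.695 212.805]
12 22 [279.418 155.38 ] [347.381 215.89 ]
press cap (293, 196, 61, 41) ring col profile [(164, 187), (165, 186), (166, 184), (167, 186), (168, 186), (169, 185), (170, 184), (171, 185), (172, 184), (173, 65), (174, 12), (175, 27), (176, 21), (177, 22), (178, 27), (179, 22), (180, 24), (181, 19), (182, 39), (183, 51), (184, 46), (185, 37), (186, 33), (187, 33), (188, 31), (189, 34), (190, 35), (191, 39), (192, 37), (193, 37), (194, 36), (195, 34), (196, 86), (197, 105)]
row 208 [(271, 185), (273, 188), (275, 170), (277, 161), (279, 117), (281, 26), (283, 37), (285, 30), (287, 36), (289, 36), (291, 37), (293, 37), (354, 39), (356, 38), (358, 35), (360, 33), (362, 37), (364, 38), (366, 23), (368, 173), (370, 189), (372, 189), (374, 187)]
18 16 [290.953 200.469] [353.245 252.284]
12 16 [292.122 194.617] [352.618 245.483]
0 22 [283.573 173.774] [362.277 241.303]
4 22 [282.687 177.063] [362.85 245.42]
8 22 [281.767 180.483] [363.444 249.683]
12 22 [280.811 184.044] [364.061 254.1  ]
```

```bash
python3 - <<'E'
import cv2
for n,c,y0,y1 in(("pre",314,160,220),("press_raw",323,190,245),("pre",300,160,220),("press_raw",306,190,245)):
    g=cv2.imread(f"pics/{n}.png")[:,:,1];print(n,c,y0,g[y0:y1,c].tolist())
E
python3 st.py
```

```text
pre 314 160 [33, 35, 34, 36, 40, 60, 129, 134, 138, 140, 146, 157, 169, 234, 232, 225, 212, 212, 209, 211, 211, 210, 210, 208, 209, 209, 206, 207, 205, 209, 207, 206, 205, 208, 205, 204, 203, 201, 201, 202, 207, 203, 201, 203, 204, 203, 203, 202, 200, 201, 198, 181, 182, 124, 118, 46, 28, 21, 96, 119]
press_raw 323 190 [35, 39, 37, 38, 38, 34, 118, 150, 159, 171, 217, 231, 226, 221, 215, 210, 210, 209, 207, 210, 209, 210, 209, 206, 208, 205, 206, 207, 206, 208, 207, 204, 186, 179, 106, 103, 104, 101, 101, 21, 18, 21, 20, 21, 21, 21, 23, 21, 22, 26, 12, 22, 28, 27, 23]
pre 300 160 [31, 36, 36, 36, 36, 32, 34, 34, 37, 73, 121, 134, 141, 140, 148, 156, 166, 200, 227, 227, 225, 218, 213, 212, 210, 131, 208, 208, 206, 204, 207, 208, 206, 208, 209, 205, 203, 206, 205, 206, 206, 205, 204, 203, 205, 203, 202, 202, 203, 197, 176, 43, 19, 23, 21, 36, 102, 118, 118, 123]
press_raw 306 190 [32, 33, 34, 28, 41, 34, 33, 34, 36, 33, 74, 141, 149, 160, 189, 219, 216, 215, 212, 211, 208, 209, 206, 207, 207, 208, 206, 210, 204, 205, 205, 204, 207, 130, 106, 101, 103, 105, 105, 105, 87, 74, 74, 75, 73, 74, 71, 78, 72, 73, 74, 75, 73, 72, 75]
26.3 q [ 0.73   0.434  1.975 -0.517  0.559  2.638] p [507.469 336.489  83.187] z [ 0.342 -0.045 -0.939] x [ 0.067 -0.995  0.072] f [-16.401  -1.622  23.529] w 0.0029751411579893206
```

The visible wall of the cap shrank by about 3.9 px (scaled), which corresponds to 6 mm, and the force confirms a hard stop. So the button is fully down, and has been since about t = 25.3. I hold a little longer, then back off along the normal.

>>> {"name": "play_rows", "arguments": {"targets": [[0.0,0,0,0,0],[0.0,0,0,0,0],[0.0,0,0,0,0],[0.0,0,0,0,0],[0.0,0,0.0025,-0.0097,0],[0.0,0,0.005,-0.0194,0],[0.0,0,0.0075,-0.029,0],[0.0,0,0.01,-0.0387,0],[0.0,0,0.01,-0.0387,0],[0.0,0,0,0,0],[0.0,0,0,0,0]]}}

```text
t: 27.4
ee_pos: [429.2, 340.0, 198.2]
eef_rot: [-0.102, 0.724, -0.667, 0.143]
ft_force: [1.2, -0.9, 0.5]
width: 0.005
```

```bash
python3 st.py; python3 - <<'E'
from h import *
w=r.capture("wrist");t=r.capture("top");c=r.capture("scene")
g=blobs(w,(45,120,60),(80,255,255),60)
for k in g[:2]:
    x,y,ww,h=cv2.boundingRect(k);col=int(cen(k)[0]);print((x,y,ww,h),w[y-2:y+10,col,1].tolist())
t0=cv2.imread("pics/top.png")[...,::-1].copy()
d=cv2.absdiff(t,t0).max(2)
for n,(x,y) in dict(spare=(465,262),glue=(225,138),box=(430,140),brush=(320,130)).items():print(n,'changed px',int((d[y-12:y+12,x-12:x+12]>40).sum()))
cv2.imwrite("pics/final.png",np.hstack([t[100:300,140:500,::-1],c[80:280,220:460,::-1]]))
E
```

```text
27.4 q [ 0.846  0.184  2.006 -0.414  0.79   2.605] p [429.24  340.021 198.165] z [ 0.344 -0.043 -0.938] x [ 0.069 -0.995  0.071] f [ 1.228 -0.92   0.51 ] w 0.004658158446781988
(560, 27, 80, 230) [230, 232, 233, 236, 236, 238, 237, 237, 238, 240, 238, 238]
(305, 120, 37, 37) [35, 31, 98, 129, 135, 152, 227, 228, 209, 197, 199, 199]
spare changed px 56
glue changed px 0
box changed px 0
brush changed px 0
```

View pics/final.png

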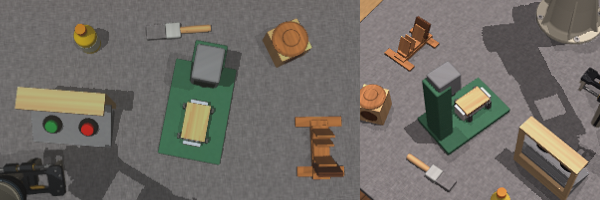

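The final view shows the lid seated pale side up, the button back up, the spare in its groove, and the bottle, box and brush unmoved. The arm is clear, so I hand in.

```bash
python3 -c "
from cell import r
print(r.sign_off())"
```

```text
the job is handed in; nothing more can be done
None
```

The lid is seated in the nest with its pale face up. The green button was then pressed, held and released, and the job was handed in at about 27.6 s on the robot's clock.

**How it was done:**
- The rows cannot tilt the tool directly, so I tilted it by driving the arm past its outer reach.
- I gripped the lid by its sides in the rack and tilted it 20° towards the machine. The remaining turn, about 48°, came from pivoting it in a light 5 N grip against the nest floor before letting go.
- I pressed the green button about 15° off square to the face, with the fingers closed.

**Last checks:**
- **Lid:** it measured 60.2 x 90.3 mm on the plane of a seated lid's top, about 2 mm from the nest centre. Its near end settled about 5 mm when the fingers opened.
- **Button:** the visible wall of the cap shrank by what 6 mm of travel would give, and the force rose sharply to about 30 N, as against a hard stop. It was down from about 25.3 s to 26.7 s and came back up afterwards. The cap's outline alone did not settle whether it was fully down; the wall and the force did.
- **Other things:** the views of the bottle, box and brush did not change. A few pixels near the small dark panel changed, most likely from the arm's shadow; it still stands in its groove. I did not touch the red button.
- **Arm:** it ended clear of everything.

I viewed 11 pictures, one over the budget of 10.

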